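Fit the lens sleeve on the illuminator pillar and swing the keeper over it

ROBOT

A 6-joint arm with a two-finger parallel gripper is mounted at the origin on the work surface. World frame = base frame: x ahead of the robot, y to its left, z up, the work surface at z = 0. Lengths are in m, angles in rad, forces in N, time in s.
With the tool pointing down it reaches from about 0.35 to 0.775 m from the base axis. Payload 7.3 kg.
Tool frame: the origin (TCP) lies midway between the tips of the shut fingers; the grasp point (between the pads) lies 19 mm behind it (robot.tcp_to_grasp is the distance from the TCP to the grasp point, in m); z points along the fingers, y is the line along which they close (so a half turn about z gives the same grasp; the last joint's range is limited). The gripper opens to 92 mm and grips with 3 to 60 N. Pads are 19 mm wide; open, the fingers measure 130 mm over their backs; the gripper's body (75 mm by 190 mm) begins 47 mm behind the grasp point.
Start: joints at [1.014, 0.342, 1.524, -0, 1.275, -0.146], TCP at [0.21, 0.481, 0.227] pointing down, gripper open.
Joint ranges: [-2.53, 2.53], [-0.77, 2.02], [0.04, 2.7], [-1, 4.14], [0.28, 2.66], [-3.11, 3.11]. Speed limits (rad/s): [2.57, 2.57, 3.14, 3.14, 3.14, 3.14].

INTERFACE

Orientations are given as [roll, pitch, yaw] about the fixed x, y, z axes, in that order (R = Rz(yaw) Ry(pitch) Rx(roll)).
In Python, from cell import readout, cams, ticket, robot gives the robot as it stands. The module is installed in compiled form; this text tells all that it offers.
- The arm moves only by the tool jog_arm, never from a script. Its argument "plan" is a list of rows, each a list of 5 numbers: the shift along the world's x, y, z each as a share of 0.08 m, from -1 to 1, then the turn about the world's z as a share of 90 degrees, from -1 to 1, then the opening, from -1 (shut) to 1 (fully open). A call has 1 to 12 rows; each row is the pose to reach, as a shift and turn from the pose commanded when the call began; what a row does not reach only later rows make up. A row lasts 1/10 s, in which the tool goes at most 50 mm and 8.59 degrees, less where a joint would pass 70% of its speed; a pose out of reach is approached as far as the arm can. A call with a number of a shift or a turn outside -1 to 1 is refused whole. A call with a gripper value outside its range is refused whole. The fingers move at their own pace and stop on an object; "squeeze" is the grip in N (left out, the last holds). Time passes only in rows, so rows that repeat a pose let the fingers close. It gives the time, the measured TCP pose, the force, the opening and the grip force at its end, in the units of the state.
- readout.observe(): the state, without advancing time (a new reading comes with each control period).
- cams.read_camera(name): name is "side" or "top" or "wrist"; returns the picture (420x560x3 uint8, blue, green, red); there is no depth.
- cams.calibration(name): a dict with "K" (3x3 intrinsics, pixels), "world_from_camera" (4x4, takes a point from camera to world coordinates). Camera axes: x right, y down, z forward; pixel columns grow to the right and rows downward; lengths in m; the calibration is good to about 2 mm. A picture is of the moment at which its call begins: read the wrist's pose just before it. calibration takes no time and is no camera call; for the wrist camera it gives the pose at the moment of the call.
- ticket.hand_in(): hands the job in; it is judged then, once.
The state is a dict: "time": time; "qpos": joint angles; "qvel": joint speeds; "joint_efforts": joint torques, N m; "tool_pos": TCP position; "tool_rot": TCP orientation; "contact_force": force on the tool from outside, world axes, zero at the start; "torque": the same for the moment, N m; "opening": finger opening in m; "grip_force": force on a finger pad.
Only numpy, scipy, OpenCV 4.12 (cv2) and the standard library are available. Lean on these libraries where they do the work, as an engineer would, in place of code of your own. Each camera call takes 0.05 s, during which the arm holds its last target. There are 200 camera calls.

TASK

On the opened microscope illuminator, slide the tall tubular lens sleeve down over the upright steel pillar until it rests fully home on the shoulder; lower it under control, do not let it drop down the pillar. Then swing the keeper arm right round over the top of the sleeve by its upright knob, until it meets its stop, to lock the sleeve in. Leave the other loose things on the bench where they are.

Things in the scene. Friction and masses are not known exactly. Their poses are not given: they have to be found in the camera images.
- sleeve: Loose lens sleeve to be fitted: a straight tube, 56 mm outside, 40 mm bore open right through, 8 mm wall, 80 mm tall, about 0.18 kg; matt black with a bare aluminium band on the top 20 mm. It stands upright on the bench. Origin on its axis at the lower end, z up along the axis. Black eyepiece and steel objective near it are smaller and solid.
- unit: Opened illuminator unit, fixed to the bench: a grey tray 220 x 170 mm, its deck 30 mm high, with low parts (at most 56 mm above the bench) in its corners. Origin on the bench under the pillar axis, z up. The pillar stands at local (0,0), a keeper post of 20 mm diameter at local x = +80 mm, y = 0. The front edge (local -x) faces roughly towards the robot.
- seat (a point): Centre of the pillar's shoulder, 38 mm above the bench, axes as the unit's (z up the pillar). The shoulder is a disc of 68 mm diameter. The pillar above it is 36 mm in diameter and 60 mm tall (top 98 mm above the bench), its last 6 mm coned to 27 mm. The sleeve seated there has its lower end at this height and its top 118 mm above the bench.
- pivot (a point): Hinge axis of the keeper arm, on top of the keeper post, 124 mm above the bench (height of the arm's underside), 80 mm from the pillar axis along the unit's local +x; axes as the unit's. The arm is a flat aluminium bar 24 mm wide, 124 to 134 mm above the bench, reaching 120 mm from the hinge.
- knob (a point): On the axis of the keeper arm's knob: an upright black cylinder 18 mm in diameter, standing 134 to 172 mm above the bench, 110 mm from the hinge axis; this point is 154 mm above the bench.
- keeper (a joint): Angle of the keeper arm (rad). 0 = closed against its stop: the arm points along the unit's local -x across the sleeve's top, 6 mm above a fully seated sleeve (a higher one blocks it). It grows as the arm opens clockwise seen from above, to 1.7; pi/2 = pointing along local +y. It stays where it is left; about 1 N at the knob moves it.
- objective: Bystander: steel microscope objective standing upright, 34 mm diameter, 52 mm tall, origin under its centre.
- eyepiece: Bystander: black eyepiece standing upright, 40 mm diameter, 62 mm tall, origin under its centre.
- bottle: Bystander: amber glass bottle, 52 mm diameter, 120 mm tall, origin under its centre.
- stage_ring: Bystander: flat black ring lying on the bench, 104 mm outside, 76 mm inside, 12 mm thick, origin under its centre. Not the sleeve.
- driver: Bystander: screwdriver lying on the bench, 170 mm long, origin below its middle.
There are look-alikes about, which are no part of the job. Leave any green, purple or yellow look-alike of the sleeve alone.

How it is judged:
On the way, in this order (a step that is already met when the one before it is completed fails the run):
1. the sleeve is fully home on the pillar's shoulder while the keeper is still open (over 0.6 rad) (horizontal distance between sleeve and seat below 0.005 m and z of sleeve in the frame of seat below 0.004 m and angle between the z axis of sleeve and the z axis of seat, either way round below 0.06 rad and value of joint keeper above 0.6 rad), for 0.2 s.
2. the keeper is swung over the seated sleeve (under 0.12 rad) (horizontal distance between sleeve and seat below 0.005 m and z of sleeve in the frame of seat below 0.004 m and angle between the z axis of sleeve and the z axis of seat, either way round below 0.06 rad and value of joint keeper below 0.12 rad), for 0.2 s.
At the end, for the whole second after the job is handed in: The sleeve is on the pillar, at rest, its lower end within 4 mm of the shoulder, its lower end within 5 mm of the pillar axis and upright to 0.06 rad; the keeper is closed over it to within 0.12 rad of its stop and still (all of step 2 and linear speed of sleeve below 0.02 m/s and velocity of joint keeper between -0.05 and 0.05 rad/s); the robot touches nothing.
It fails at once if the sleeve is dropped down the pillar (it moves faster than 0.5 m/s there) (horizontal distance between sleeve and seat below 0.01 m and z of sleeve in the frame of seat below 0.06 m and linear speed of sleeve above 0.5 m/s).
It fails at once if one of the other loose things (objective, eyepiece, bottle, stage ring, screwdriver) is moved by more than 30 mm (distance of any of objective, eyepiece, bottle, stage_ring, driver from where it was at the start of the episode above 0.03 m).
It also fails if it takes over 67 s, if anything falls off the work surface, if the arm or the gripper's body presses on something with over 40 N, if the wrist force passes 120 N, or if a joint passes its speed limit or range.

## Working session

There is one attempt and no reset: what is moved stays moved. The work goes in short steps, Python scripts to look and compute and a tool call to move; the robot and the scene stay as the last step left them, time stands still between calls to the robot, and variables do not carry over. Pictures are saved under pics/ and viewed, at most 10 in all, crops included, and the job is handed in when it is done.

Besides the shell and the picture viewer there is one more tool, called after ">>>" as name(argument=value, ...), one argument or row to a line, values as JSON. jog_arm: Moves the arm, as the interface text tells. Shift numbers are shares of 0.08 m and turn numbers shares of 90 degrees, none past 1 either way. Its arguments: {"type":"object","properties":{"plan":{"type":"array"},"squeeze":{"type":"number"}},"required":["plan"]}

```bash
mkdir -p pics
cat > h.py <<'E'
import numpy as np, cv2
from cell import readout, cams, ticket, robot
def ray(c,u,v):
    K=c["K"];T=np.array(c["world_from_camera"]);d=T[:3,:3]@np.linalg.solve(np.array(K),[u,v,1.]);return T[:3,3],d
def onz(c,u,v,z):
    o,d=ray(c,u,v);return o+d*(z-o[2])/d[2]
def tri(rs):
    A=0;b=0
    for o,d in rs:
        d=d/np.linalg.norm(d);P=np.eye(3)-np.outer(d,d);A=A+P;b=b+P@o
    return np.linalg.solve(A,b)
def proj(c,p):
    T=np.linalg.inv(np.array(c["world_from_camera"]));q=np.array(c["K"])@(T[:3,:3]@np.array(p)+T[:3,3]);return q[:2]/q[2]
E
python3 - <<'E'
from h import *
for n in("top","side"):
    im=cams.read_camera(n);cv2.imwrite(f"pics/{n}0.png",im);c=cams.calibration(n);print(n,np.round(c["K"],1).tolist(),np.round(c["world_from_camera"],3).tolist())
cv2.imwrite("pics/wrist0.png",cams.read_camera("wrist"))
s=readout.observe();print(s["time"],s["tool_pos"],s["tool_rot"],s["opening"])
E
```

```text
top [[495.1, 0.0, 284.8], [0.0, 495.1, 205.2], [0.0, 0.0, 1.0]] [[-0.026, -0.991, 0.131, 0.402], [-1.0, 0.025, -0.008, -0.063], [0.004, -0.131, -0.991, 1.36], [0.0, 0.0, 0.0, 1.0]]
side [[394.8, 0.0, 271.7], [0.0, 394.8, 212.0], [0.0, 0.0, 1.0]] [[0.934, -0.188, 0.305, 0.29], [-0.358, -0.495, 0.791, -0.721], [0.003, -0.848, -0.53, 0.56], [0.0, 0.0, 0.0, 1.0]]
0.15 [0.20947744 0.48108911 0.22623174] [-3.14051774e+00 -1.59060889e-04  2.73077271e+00] 0.09220364213146356
```

View pics/top0.png

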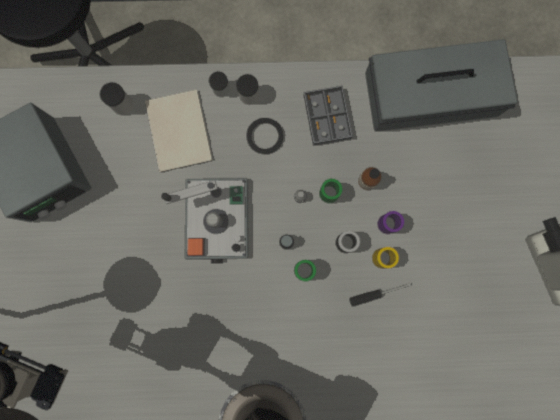

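View pics/side0.png

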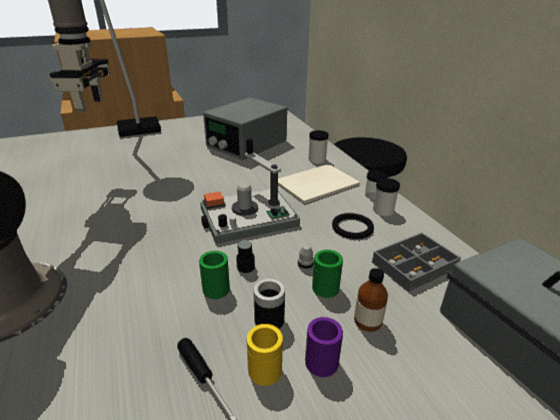

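Candidates for the sleeve are top (348,242), (331,190), (305,270), (391,222) and (387,258). The last four are green, green, purple and yellow tubes. Only (348,242), side (269,303), is black with an aluminium top band, so I'll confirm it in a crop that also shows the unit.

Run:
```python
import cv2,numpy as np
t=cv2.imread("pics/top0.png");s=cv2.imread("pics/side0.png")
R=lambda im,x,y,w,h:cv2.resize(im[y:y+h,x:x+w],(400,300),interpolation=cv2.INTER_CUBIC)
cv2.imwrite("pics/c1.png",np.vstack([np.hstack([R(t,312,212,80,60),R(t,150,165,120,90+10)]),np.hstack([R(s,229,265,80,60),R(s,190,130,120,100)])]))
```

```text
(no output)
```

View pics/c1.png

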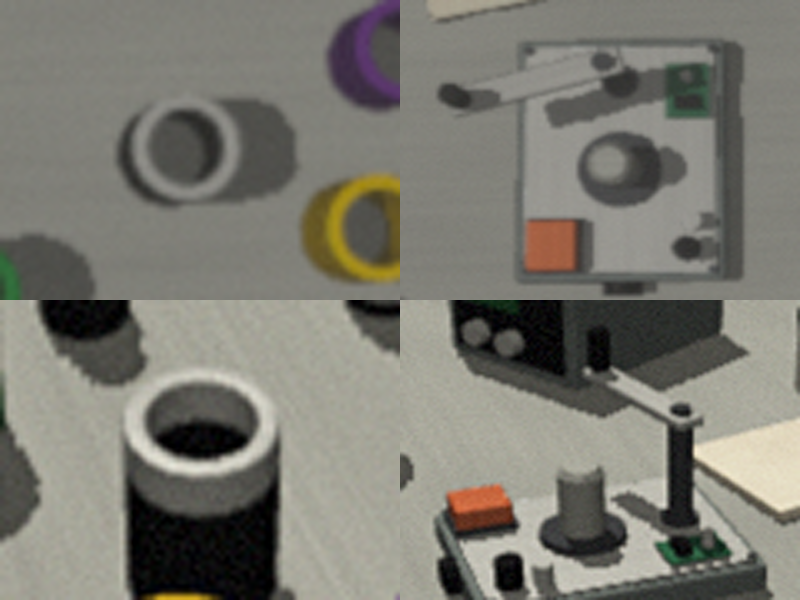

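The crop confirms it: the black tube with the aluminium top band is at top (349,242), side (269,290). The unit shows the pillar top at top (212,219), side (244,187), and the knob at top (165,196), side (249,141).

Run:
```python
from h import *
ct,cs=cams.calibration("top"),cams.calibration("side")
for n,a,b,z in [("sleeve top",(349.2,241.6),(269.2,289.6),.08),("pillar top",(211.8,219.3),(244.3,187.3),.098),("knob top",(165,195.7),(249.4,140.7),.172),("pivot",(210.9,185.7),(274.6,166.7),.14),("objective",(300,194),(306,248),.052),("eyepiece",(287,238),(245,244),.062),("bottle",(374,173),(377,274),.12),("green2",(306,269),(214,261),.08),("green1",(331,188),(327,261),.08)]:
    print(n,np.round(tri([ray(ct,*a),ray(cs,*b)]),3),np.round(onz(ct,*a,z),3),np.round(onz(cs,*b,z),3))
cw=cams.calibration("wrist");print(np.round(cw["K"],1).tolist(),np.round(cw["world_from_camera"],3).tolist())
```

```text
sleeve top [ 0.472 -0.238  0.077] [ 0.472 -0.237  0.08 ] [ 0.471 -0.241  0.08 ]
pillar top [0.538 0.115 0.09 ] [0.536 0.114 0.098] [0.535 0.1   0.098]
knob top [0.589 0.218 0.168] [0.589 0.217 0.172] [0.586 0.208 0.172]
pivot [0.618 0.111 0.135] [0.616 0.11  0.14 ] [0.615 0.101 0.14 ]
objective [ 0.604 -0.115  0.046] [ 0.603 -0.115  0.052] [ 0.6   -0.122  0.052]
eyepiece [ 0.483 -0.076  0.062] [ 0.486 -0.077  0.062] [ 0.479 -0.076  0.062]
bottle [ 0.644 -0.304  0.114] [ 0.642 -0.303  0.12 ] [ 0.639 -0.31   0.12 ]
green2 [ 0.403 -0.124  0.075] [ 0.404 -0.124  0.08 ] [ 0.4  -0.13  0.08]
green1 [ 0.612 -0.196  0.069] [ 0.613 -0.196  0.08 ] [ 0.603 -0.207  0.08 ]
[[373.9, 0.0, 276.4], [0.0, 373.9, 199.4], [0.0, 0.0, 1.0]] [[0.399, 0.887, 0.233, 0.147], [0.917, -0.386, -0.103, 0.509], [-0.001, 0.255, -0.967, 0.384], [0.0, 0.0, 0.0, 1.0]]
```

>>> jog_arm(
  plan=[
    [0.85, -1, 0.1, 0.16, 1],
    [0.85, -1, 0.1, 0.16, 1],
    [0.85, -1, 0.1, 0.16, 1],
  ],
)

```text
time: 0.45
tool_pos: [0.2798, 0.3986, 0.2348]
tool_rot: [-3.14, 0.001, 2.983]
contact_force: [-0.4, 0.4, -0.6]
opening: 0.0919
grip_force: 0.0
```

>>> jog_arm(
  plan=[
    [0.85, -1, 0.1, 0.16, 1],
    [0.85, -1, 0.1, 0.16, 1],
    [0.85, -1, 0.1, 0.16, 1],
  ],
)

```text
time: 0.75
tool_pos: [0.3477, 0.319, 0.2429]
tool_rot: [-3.141, 0.001, -3.05]
contact_force: [-0.7, 0.8, 0.8]
opening: 0.0915
grip_force: 0.0
```

>>> jog_arm(
  plan=[
    [0.85, -1, 0.1, 0.16, 1],
    [0.85, -1, 0.1, 0.16, 1],
    [0.85, -1, 0.1, 0.16, 1],
  ],
)

```text
time: 1.05
tool_pos: [0.4159, 0.2389, 0.2509]
tool_rot: [-3.141, 0.001, -2.799]
contact_force: [-0.9, -0.7, -0.2]
opening: 0.0916
grip_force: 0.0
```

>>> jog_arm(
  plan=[
    [0.85, -1, 0.1, 0.17, 1],
    [0.85, -1, 0.1, 0.17, 1],
    [0.85, -1, 0.1, 0.17, 1],
    [0.85, -1, 0.1, 0.17, 1],
    [0.85, -1, 0.1, 0.17, 1],
  ],
)

```text
time: 1.55
tool_pos: [0.4807, 0.1623, 0.2583]
tool_rot: [3.14, -0.001, -2.534]
contact_force: [0.4, 0.2, 0.0]
opening: 0.0917
grip_force: 0.0
```

```bash
cat >> h.py <<'E'
import json
def snap(n):
    c=cams.calibration("wrist");im=cams.read_camera("wrist");cv2.imwrite(f"pics/{n}.png",im)
    json.dump({k:np.array(c[k]).tolist() for k in("K","world_from_camera")},open(f"pics/{n}.json","w"))
    s=readout.observe();print(s["time"],np.round(s["tool_pos"],4),np.round(s["tool_rot"],3),np.round(s["contact_force"],1),s["opening"]);return im
E
python3 -c "
from h import *
snap('w1')"
```

```text
1.6 [0.4805 0.1627 0.2585] [ 3.140e+00 -1.000e-03 -2.532e+00] [ 0.1 -0.3  0.7] 0.09184534420297041
```

>>> jog_arm(
  plan=[
    [0.4, -1, 0, 0, 1],
    [0.4, -1, 0, 0, 1],
    [0.4, -1, 0, 0, 1],
    [0.4, -1, 0, 0, 1],
    [0.4, -1, 0, 0, 1],
  ],
)

```text
time: 2.1
tool_pos: [0.5129, 0.083, 0.2588]
tool_rot: [3.141, 0.0, -2.53]
contact_force: [-0.7, -0.2, 0.3]
opening: 0.0918
grip_force: 0.0
```

```bash
python3 -c "
from h import *
snap('w2')
a,b=[cv2.imread(f'pics/w{i}.png') for i in(1,2)]
cv2.imwrite('pics/w12.png',cv2.resize(np.vstack([a,b]),(800,1200))[:0+1200:1])
cv2.imwrite('pics/w12.png',np.hstack([cv2.resize(a,(400,300)),cv2.resize(b,(400,300))]))"
```

```text
2.15 [0.5129 0.083  0.2588] [ 3.141  0.    -2.53 ] [-0.3  0.5 -0.1] 0.09166447881114059
```

View pics/w12.png

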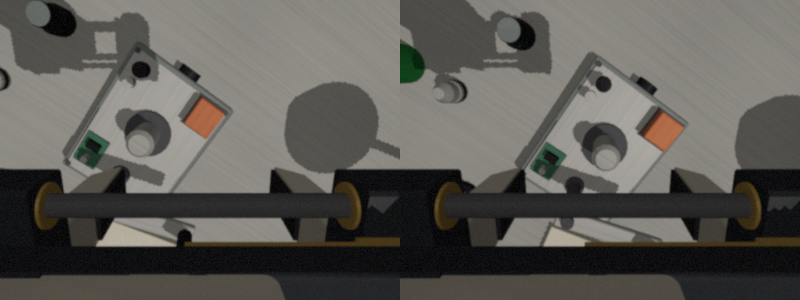

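The wrist views show the pillar top near full-res (197,200) in w1 and (290,220) in w2. I'll enlarge both to locate it.

```bash
python3 -c "
import cv2,numpy as np
a,b=[cv2.imread(f'pics/w{i}.png') for i in(1,2)]
R=lambda im,x,y,w,h:cv2.resize(im[y:y+h,x:x+w],(400,400),interpolation=cv2.INTER_CUBIC)
cv2.imwrite('pics/c2.png',np.hstack([R(a,150,150,100,100),R(b,240,165,100,100)]))"
```

```text
(no output)
```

View pics/c2.png

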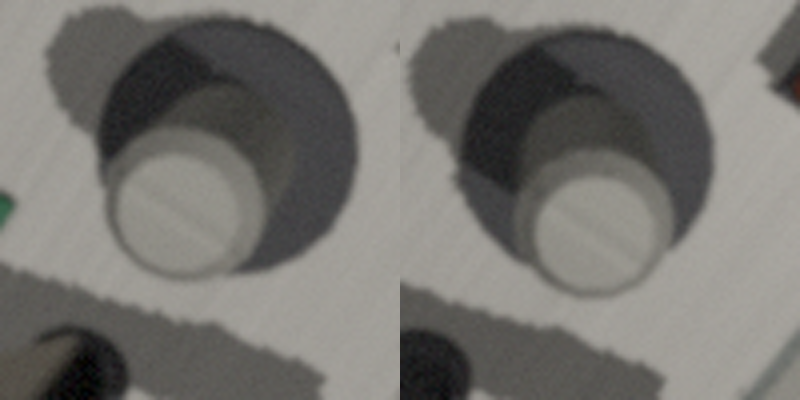

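Run:
```python
from h import *
c1,c2=[json.load(open(f'pics/w{i}.json')) for i in(1,2)]
ct=cams.calibration("top")
A,B=(194.5,203.5),(289,224)
print("top",tri([ray(c1,*A),ray(c2,*B)]),onz(c1,*A,.098),onz(c2,*B,.098))
A,B=(207.1,186.3),(286.5,203.7)
print("sh",tri([ray(c1,*A),ray(c2,*B)]),onz(c1,*A,.038),onz(c2,*B,.038),onz(ct,216,221,.038))
for n,a,z in(("yellow",(387,256),.08),("purple",(391,221),.08)):print(n,onz(ct,*a,z))
```

```text
top [0.53739765 0.11465021 0.0983451 ] [0.53733172 0.11457533 0.098     ] [0.53766751 0.11480739 0.098     ]
sh [0.53702506 0.11389406 0.03297981] [0.53539004 0.113956   0.038     ] [0.53613635 0.11304206 0.038     ] [0.53796559 0.11170794 0.038     ]
yellow [ 0.43201467 -0.33316237  0.08      ]
purple [ 0.52219779 -0.3483324   0.08      ]
```

>>> jog_arm(
  plan=[
    [-0.15, -0.92, 0, 0, 1],
    [-0.15, -0.92, 0, 0, 1],
  ],
)

```text
time: 2.35
tool_pos: [0.5009, 0.0077, 0.2588]
tool_rot: [-3.141, -0.001, -2.529]
contact_force: [-0.1, -0.4, 0.2]
opening: 0.0915
grip_force: 0.0
```

>>> jog_arm(
  plan=[
    [-0.15, -0.92, 0, 0, 1],
    [-0.15, -0.92, 0, 0, 1],
  ],
)

```text
time: 2.55
tool_pos: [0.489, -0.067, 0.2589]
tool_rot: [-3.141, -0.0, -2.531]
contact_force: [1.1, 0.2, -0.2]
opening: 0.0917
grip_force: 0.0
```

>>> jog_arm(
  plan=[
    [-0.15, -0.92, 0, 0, 1],
    [-0.15, -0.92, 0, 0, 1],
  ],
)

```text
time: 2.75
tool_pos: [0.4771, -0.1409, 0.2589]
tool_rot: [-3.141, -0.0, -2.531]
contact_force: [1.9, -0.3, 0.1]
opening: 0.0918
grip_force: 0.0
```

>>> jog_arm(
  plan=[
    [-0.15, -0.92, 0, 0, 1],
    [-0.15, -0.92, 0, 0, 1],
    [-0.15, -0.92, 0, 0, 1],
    [-0.15, -0.92, 0, 0, 1],
    [-0.15, -0.92, 0, 0, 1],
  ],
)

```text
time: 3.25
tool_pos: [0.466, -0.2114, 0.2588]
tool_rot: [3.141, 0.0, -2.53]
contact_force: [-0.0, 1.0, 0.3]
opening: 0.0917
grip_force: 0.0
```

```bash
python3 -c "
from h import *
snap('w3')"
```

```text
3.3 [ 0.466  -0.2114  0.2589] [ 3.141  0.    -2.529] [-0.1  1.  -0.5] 0.09207376817655835
```

>>> jog_arm(
  plan=[
    [-0.2, -0.8, 0, 0, 1],
    [-0.2, -0.8, 0, 0, 1],
    [-0.2, -0.8, 0, 0, 1],
    [-0.2, -0.8, 0, 0, 1],
    [-0.2, -0.8, 0, 0, 1],
  ],
)

```text
time: 3.8
tool_pos: [0.45, -0.2758, 0.2588]
tool_rot: [3.141, 0.0, -2.53]
contact_force: [0.6, 1.2, -0.1]
opening: 0.0917
grip_force: 0.0
```

```bash
python3 -c "
from h import *
snap('w4')
out=[]
for n in('w3','w4'):
    im=cv2.imread(f'pics/{n}.png');c=json.load(open(f'pics/{n}.json'));p=proj(c,[.472,-.238,.08]);x,y=np.clip((p-60).astype(int),0,[440,300]);print(n,p,x,y)
    out.append(cv2.resize(im[y:y+120,x:x+120],(400,400),interpolation=cv2.INTER_CUBIC))
cv2.imwrite('pics/c3.png',np.hstack(out))"
```

```text
3.85 [ 0.45   -0.2758  0.2589] [ 3.141  0.    -2.53 ] [-0.   1.   0.7] 0.09180097349427448
w3 [248.11461945 166.5513379 ] 188 106
w4 [295.26500509 218.99793946] 235 158
```

View pics/c3.png

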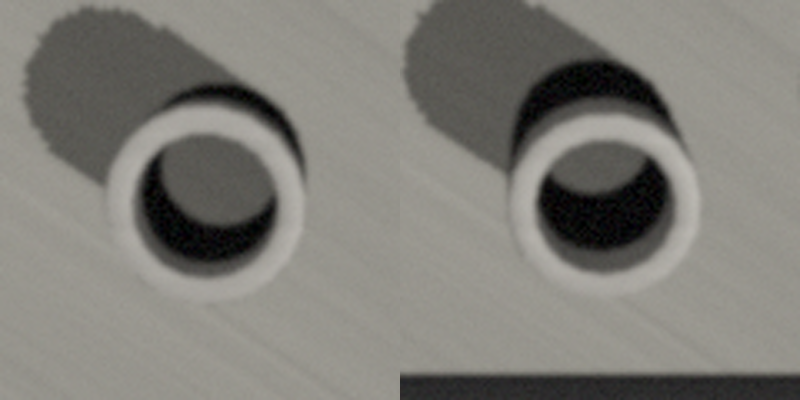

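The tube with the bright rim, black outside, has its rim centre at w3 (249.3,166.3) and w4 (296.2,219).

Run:
```python
from h import *
c1,c2=[json.load(open(f'pics/w{i}.json')) for i in(3,4)]
A,B=(249.3,166.3),(296.2,219)
print(tri([ray(c1,*A),ray(c2,*B)]),onz(c1,*A,.08),onz(c2,*B,.08))
r=199/3.333/2
print("dia w3,w4",199/3.333/373.9*1e3*np.linalg.norm(np.array(c1["world_from_camera"])[:3,3]-[.472,-.238,.08]))
```

```text
[ 0.47130227 -0.23729018  0.08019301] [ 0.47118974 -0.23724706  0.08      ] [ 0.47149562 -0.23727609  0.08      ]
dia w3,w4 54.641018164571435
```

>>> jog_arm(
  plan=[
    [0.266, 0.481, 0, 0, 1],
    [0.266, 0.481, -0.5, 0, 1],
    [0.266, 0.481, -1, 0, 1],
    [0.266, 0.481, -1, 0, 1],
  ],
)

```text
time: 4.25
tool_pos: [0.4686, -0.2356, 0.1744]
tool_rot: [3.132, -0.003, -2.53]
contact_force: [-0.2, -0.5, -0.5]
opening: 0.0915
grip_force: 0.0
```

>>> jog_arm(
  plan=[
    [0, 0, -0.5, 0, 1],
    [0, 0, -0.8, 0, 1],
    [0, 0, -0.8, 0, 1],
    [0, 0, -0.8, 0, 1],
  ],
)

```text
time: 4.65
tool_pos: [0.4719, -0.239, 0.1166]
tool_rot: [-3.14, 0.001, -2.531]
contact_force: [0.2, 0.4, -0.6]
opening: 0.0921
grip_force: 0.0
```

>>> jog_arm(
  plan=[
    [0, 0, -0.3, 0, 1],
    [0, 0, -0.6, 0, 1],
    [0, 0, -0.92, 0, 1],
    [0, 0, -0.92, 0, 1],
    [0, 0, -0.92, 0, 1],
  ],
)

```text
time: 5.15
tool_pos: [0.472, -0.2393, 0.0431]
tool_rot: [-3.139, 0.001, -2.531]
contact_force: [-0.4, -0.3, 0.7]
opening: 0.0918
grip_force: 0.0
```

>>> jog_arm(
  plan=[
    [0, 0, 0, 0, -1],
    [0, 0, 0, 0, -1],
    [0, 0, 0, 0, -1],
    [0, 0, 0, 0, -1],
    [0, 0, 0, 0, -1],
    [0, 0, 0, 0, -1],
    [0, 0, 0, 0, -1],
    [0, 0, 0, 0, -1],
  ],
  squeeze=20,
)

```text
time: 5.95
tool_pos: [0.471, -0.2386, 0.0414]
tool_rot: [-3.141, 0.0, -2.531]
contact_force: [-0.2, 0.5, 5.2]
opening: 0.0563
grip_force: 20.0
```

>>> jog_arm(
  plan=[
    [0, 0, 0.3, 0, -1],
    [0, 0, 0.6, 0, -1],
    [0, 0, 0.9, 0, -1],
  ],
  squeeze=25,
)

```text
time: 6.25
tool_pos: [0.4705, -0.2383, 0.1132]
tool_rot: [3.14, -0.001, -2.531]
contact_force: [1.4, -0.1, -2.3]
opening: 0.0567
grip_force: 25.0
```

>>> jog_arm(
  plan=[
    [0, 0, 0.3, 0, -1],
    [0, 0, 0.6, 0, -1],
    [0, 0, 0.75, 0, -1],
    [0, 0, 0.75, 0, -1],
  ],
)

```text
time: 6.65
tool_pos: [0.4715, -0.239, 0.1741]
tool_rot: [-3.139, 0.001, -2.531]
contact_force: [0.9, 0.3, -2.7]
opening: 0.0562
grip_force: 25.0
```

>>> jog_arm(
  plan=[
    [0.05, 0.3, 0, 0, -1],
    [0.1, 0.6, 0, 0, -1],
    [0.165, 0.88, 0, 0, -1],
  ],
)

```text
time: 6.95
tool_pos: [0.4832, -0.167, 0.1712]
tool_rot: [3.138, -0.001, -2.532]
contact_force: [-0.3, 1.4, -1.6]
opening: 0.0562
grip_force: 25.0
```

>>> jog_arm(
  plan=[
    [0.05, 0.3, 0, 0, -1],
    [0.1, 0.6, 0, 0, -1],
    [0.165, 0.88, 0, 0, -1],
  ],
)

```text
time: 7.25
tool_pos: [0.4965, -0.0964, 0.1713]
tool_rot: [3.139, -0.002, -2.531]
contact_force: [1.1, 0.4, -2.3]
opening: 0.0564
grip_force: 25.0
```

>>> jog_arm(
  plan=[
    [0.05, 0.3, 0, 0, -1],
    [0.1, 0.6, 0, 0, -1],
    [0.165, 0.88, 0, 0, -1],
  ],
)

```text
time: 7.55
tool_pos: [0.5096, -0.0261, 0.1713]
tool_rot: [3.139, -0.002, -2.531]
contact_force: [-0.2, -0.5, -1.4]
opening: 0.0567
grip_force: 25.0
```

>>> jog_arm(
  plan=[
    [0.05, 0.3, 0, 0, -1],
    [0.1, 0.6, 0, 0, -1],
    [0.165, 0.88, 0, 0, -1],
    [0.165, 0.88, 0, 0, -1],
    [0.165, 0.88, 0, 0, -1],
  ],
)

```text
time: 8.05
tool_pos: [0.523, 0.0432, 0.1716]
tool_rot: [3.14, -0.002, -2.53]
contact_force: [0.6, -0.4, -2.7]
opening: 0.0565
grip_force: 25.0
```

```bash
python3 -c "
from h import *
a=snap('w5')
for n in('top','side'):cv2.imwrite(f'pics/{n}5.png',cams.read_camera(n))
s=cv2.imread('pics/side5.png')
cv2.imwrite('pics/c5.png',np.hstack([cv2.resize(a,(400,300)),cv2.resize(s[100:250,170:370],(400,300))]))"
```

```text
8.1 [0.5231 0.0426 0.1719] [ 3.140e+00 -2.000e-03 -2.531e+00] [ 0.  -0.6 -1.9] 0.056812520459096356
```

View pics/c5.png

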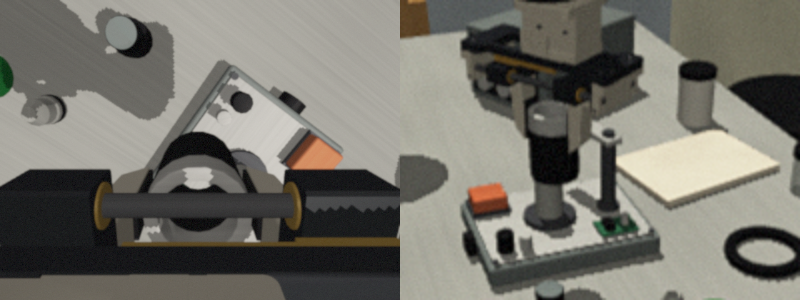

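>>> jog_arm(
  plan=[
    [0.05, 0.3, 0, 0, -1],
    [0.1, 0.6, 0, 0, -1],
    [0.168, 0.885, 0, 0, -1],
    [0.168, 0.885, 0, 0, -1],
    [0.168, 0.885, 0, 0, -1],
    [0.168, 0.885, 0, 0, -1],
  ],
)

```text
time: 8.8
tool_pos: [0.537, 0.1128, 0.173]
tool_rot: [3.142, -0.001, -2.532]
contact_force: [-1.0, -0.3, -1.8]
opening: 0.0561
grip_force: 25.0
```

>>> jog_arm(
  plan=[
    [0, 0, -0.1, 0, -1],
    [0, 0, -0.2, 0, -1],
    [0, 0, -0.3, 0, -1],
    [0, 0, -0.35, 0, -1],
    [0, 0, -0.4, 0, -1],
    [0, 0, -0.45, 0, -1],
    [0, 0, -0.45, 0, -1],
    [0, 0, -0.45, 0, -1],
  ],
)

```text
time: 9.6
tool_pos: [0.5373, 0.1139, 0.1372]
tool_rot: [-3.142, 0.0, -2.531]
contact_force: [-0.1, -0.7, -2.2]
opening: 0.0564
grip_force: 25.0
```

>>> jog_arm(
  plan=[
    [0, 0, -0.04, 0, -1],
    [0, 0, -0.08, 0, -1],
    [0, 0, -0.12, 0, -1],
    [0, 0, -0.12, 0, -1],
    [0, 0, -0.12, 0, -1],
  ],
)

```text
time: 10.1
tool_pos: [0.5371, 0.1138, 0.1274]
tool_rot: [3.141, -0.0, -2.531]
contact_force: [-0.9, 0.5, -2.8]
opening: 0.0569
grip_force: 25.0
```

Bottom at about 86 mm, past the cone with no contact. I'll keep lowering it slowly.

>>> jog_arm(
  plan=[
    [0, 0, -0.06, 0, -1],
    [0, 0, -0.12, 0, -1],
    [0, 0, -0.18, 0, -1],
    [0, 0, -0.24, 0, -1],
    [0, 0, -0.3, 0, -1],
    [0, 0, -0.3, 0, -1],
  ],
)

```text
time: 10.7
tool_pos: [0.5367, 0.1138, 0.1027]
tool_rot: [3.141, -0.001, -2.531]
contact_force: [0.1, 0.6, -2.7]
opening: 0.0567
grip_force: 25.0
```

>>> jog_arm(
  plan=[
    [0, 0, -0.06, 0, -1],
    [0, 0, -0.11, 0, -1],
    [0, 0, -0.16, 0, -1],
    [0, 0, -0.21, 0, -1],
    [0, 0, -0.21, 0, -1],
    [0, 0, -0.21, 0, -1],
  ],
)

```text
time: 11.3
tool_pos: [0.5371, 0.1138, 0.0866]
tool_rot: [3.141, -0.0, -2.531]
contact_force: [0.1, -0.7, -2.5]
opening: 0.0566
grip_force: 25.0
```

>>> jog_arm(
  plan=[
    [0, 0, -0.03, 0, -1],
    [0, 0, -0.06, 0, -1],
    [0, 0, -0.075, 0, -1],
    [0, 0, -0.075, 0, -1],
    [0, 0, -0.075, 0, -1],
  ],
)

```text
time: 11.8
tool_pos: [0.5371, 0.1138, 0.0807]
tool_rot: [3.141, -0.0, -2.531]
contact_force: [-0.1, -0.3, -2.4]
opening: 0.0563
grip_force: 25.0
```

>>> jog_arm(
  plan=[
    [0, 0, -0.01, 0, -1],
    [0, 0, -0.02, 0, -1],
    [0, 0, -0.02, 0, -1],
    [0, 0, -0.02, 0, -1],
  ],
)

```text
time: 12.2
tool_pos: [0.5372, 0.1138, 0.0794]
tool_rot: [-3.142, 0.0, -2.531]
contact_force: [-2.0, -1.6, 2.8]
opening: 0.0565
grip_force: 25.0
```

>>> jog_arm(
  plan=[
    [0, 0, -0.01, 0, -0.2],
    [0, 0, -0.01, 0, 0.2],
    [0, 0, -0.01, 0, 0.6],
    [0, 0, -0.01, 0, 1],
    [0, 0, -0.01, 0, 1],
    [0, 0, -0.01, 0, 1],
  ],
)

```text
time: 12.8
tool_pos: [0.5373, 0.1139, 0.0782]
tool_rot: [3.142, 0.0, -2.531]
contact_force: [0.1, 0.0, -0.1]
opening: 0.0844
grip_force: 0.0
```

>>> jog_arm(
  plan=[
    [0, 0, 0.2, 0, 1],
    [0, 0, 0.5, 0, 1],
    [0, 0, 1, 0, 1],
    [0, 0, 1, 0, 1],
  ],
)

```text
time: 13.2
tool_pos: [0.5401, 0.1141, 0.1632]
tool_rot: [-3.137, 0.008, -2.531]
contact_force: [0.0, -0.5, -0.4]
opening: 0.0915
grip_force: 0.0
```

>>> jog_arm(
  plan=[
    [-0.5, -0.5, 1, 0, 1],
    [-0.7, -0.3, 1, 0, 1],
    [-0.7, -0.3, 1, 0, 1],
    [-0.7, -0.3, 1, 0, 1],
    [-0.7, -0.3, 1, 0, 1],
  ],
)

```text
time: 13.7
tool_pos: [0.4812, 0.0899, 0.2373]
tool_rot: [3.141, -0.001, -2.531]
contact_force: [0.4, -0.8, -0.4]
opening: 0.0916
grip_force: 0.0
```

```bash
python3 -c "
from h import *
a=snap('w6')
for n in('top','side'):cv2.imwrite(f'pics/{n}6.png',cams.read_camera(n))
s=cv2.imread('pics/side6.png');t=cv2.imread('pics/top6.png')
cv2.imwrite('pics/c6.png',np.vstack([np.hstack([cv2.resize(a,(400,300)),cv2.resize(s[120:240,190:350],(400,300))]),np.hstack([cv2.resize(t[165:255,150:270],(400,300)),cv2.resize(s[120:180,220:300],(400,300),interpolation=cv2.INTER_CUBIC)])]))"
```

```text
13.75 [0.4812 0.0899 0.237 ] [ 3.140e+00 -2.000e-03 -2.531e+00] [0.7 0.3 0.1] 0.09183759991678536
```

View pics/c6.png

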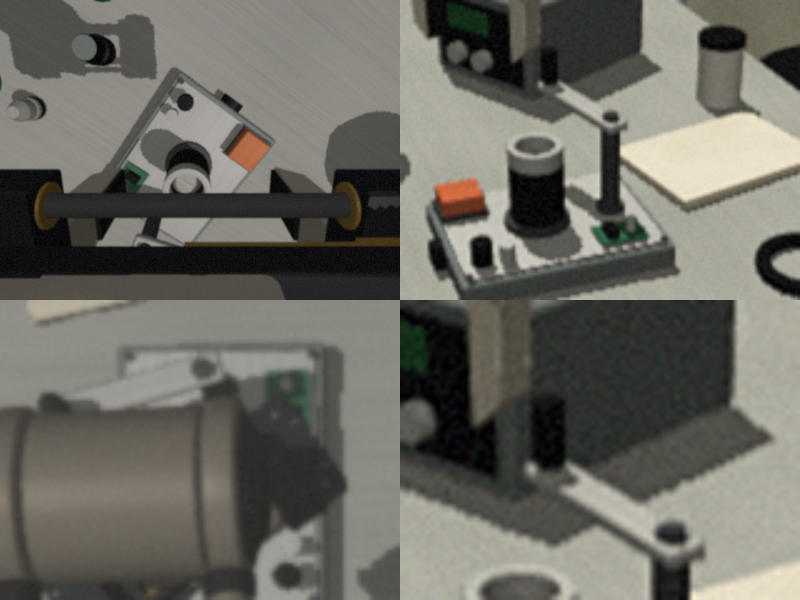

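The sleeve is seated with its rim level and the keeper untouched. From the two-view knob fix I'll check the arm geometry and wrist range.

Run:
```python
from h import *
s=readout.observe();print(np.round(s["qpos"],3))
p=np.array([.6175,.111]);k=np.array([.588,.2175]);print(np.linalg.norm(k-p))
a0=np.arctan2(*(k-p)[::-1])
a1=np.arctan2(*(np.array([.537,.1143])-p)[::-1]);print(np.degrees([a0,a1]),np.linalg.norm(p-[.537,.1143]))
prev=k
for f in np.linspace(0,1,9):
    a=a0+f*(a1-a0);q=p+.11*np.array([np.cos(a),np.sin(a)]);print(round(f,3),np.round(q,4),"from start/0.08",np.round((q-(p+.11*np.array([np.cos(a0),np.sin(a0)])))/.08,3),"turn share",round(np.degrees(f*(a1-a0))/90,3))
```

```text
[ 0.028  0.27   1.598  0.     1.276 -2.153]
0.11051018052650174
[105.48248171 177.65254329] 0.08056761135841128
0.0 [0.5881 0.217 ] from start/0.08 [0. 0.] turn share 0.0
0.125 [0.5719 0.2111] from start/0.08 [-0.203 -0.074] turn share 0.1
0.25 [0.5567 0.2027] from start/0.08 [-0.392 -0.179] turn share 0.2
0.375 [0.5431 0.192 ] from start/0.08 [-0.563 -0.312] turn share 0.301
0.5 [0.5313 0.1794] from start/0.08 [-0.71 -0.47] turn share 0.401
0.625 [0.5217 0.165 ] from start/0.08 [-0.831 -0.65 ] turn share 0.501
0.75 [0.5144 0.1493] from start/0.08 [-0.922 -0.846] turn share 0.601
0.875 [0.5097 0.1327] from start/0.08 [-0.981 -1.054] turn share 0.702
1.0 [0.5076 0.1155] from start/0.08 [-1.007 -1.269] turn share 0.802
```

>>> jog_arm(
  plan=[
    [0.3, 0.4, 0, -0.61, 1],
    [0.67, 0.79, 0, -0.61, 1],
    [0.67, 0.79, 0, -0.61, 1],
    [0.67, 0.79, 0, -0.61, 1],
    [0.67, 0.79, 0, -0.61, 1],
    [0.67, 0.79, 0, -0.61, 1],
    [0.67, 0.79, 0, -0.61, 1],
    [0.67, 0.79, 0, -0.61, 1],
  ],
)

```text
time: 14.65
tool_pos: [0.5348, 0.1531, 0.2371]
tool_rot: [-3.141, -0.002, 2.793]
contact_force: [-0.4, -0.3, -0.3]
opening: 0.0915
grip_force: 0.0
```

>>> jog_arm(
  plan=[
    [0.3, 0.4, 0, -0.61, 1],
    [0.67, 0.8, 0, -0.61, 1],
    [0.67, 0.8, 0, -0.61, 1],
    [0.67, 0.8, 0, -0.61, 1],
    [0.67, 0.8, 0, -0.61, 1],
    [0.67, 0.8, 0, -0.61, 1],
    [0.67, 0.8, 0, -0.61, 1],
    [0.67, 0.8, 0, -0.61, 1],
  ],
)

```text
time: 15.45
tool_pos: [0.5884, 0.2171, 0.2374]
tool_rot: [-3.14, -0.0, 1.837]
contact_force: [0.1, -0.3, -0.1]
opening: 0.0918
grip_force: 0.0
```

```bash
python3 -c "
from h import *
a=snap('w7')
s=cams.read_camera('side');cs=cams.calibration('side');c=cams.calibration('wrist')
for nm,p in(('knobtop',[.588,.217,.172]),('knobbase',[.588,.217,.134])):print(nm,proj(cs,p),proj(c,p))
print(proj(cs,readout.observe()['tool_pos']))
cv2.imwrite('pics/c7.png',np.hstack([cv2.resize(a,(400,300)),cv2.resize(s[90:180,190:310],(400,300),interpolation=cv2.INTER_CUBIC)]))"
```

```text
15.5 [0.5884 0.2171 0.2375] [-3.14  -0.     1.838] [-0.   0.1 -0.9] 0.09219003207729239
knobtop [249.17685638 139.35493816] [275.80737727 214.66386791]
knobbase [249.5656128  152.74970581] [276.02082548 199.13061546]
[248.60159144 114.90892547]
```

View pics/c7.png

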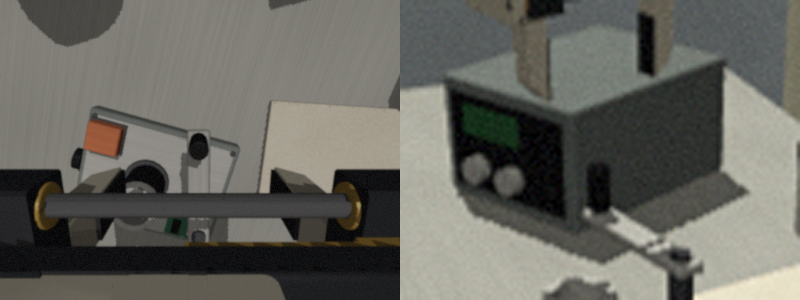

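The knob sits at wrist px (277,207), where predicted, centred between the fingers. I'll descend and take hold.

>>> jog_arm(
  plan=[
    [0, 0, -0.3, 0, 1],
    [0, 0, -0.6, 0, 1],
    [0, 0, -0.6, 0, 1],
    [0, 0, -0.6, 0, 1],
  ],
)

```text
time: 15.95
tool_pos: [0.5884, 0.217, 0.1905]
tool_rot: [-3.141, -0.0, 1.837]
contact_force: [-0.1, 0.7, 0.6]
opening: 0.0917
grip_force: 0.0
```

>>> jog_arm(
  plan=[
    [0, 0, -0.3, 0, 1],
    [0, 0, -0.6, 0, 1],
    [0, 0, -0.6, 0, 1],
    [0, 0, -0.6, 0, 1],
  ],
)

```text
time: 16.35
tool_pos: [0.5891, 0.2172, 0.1438]
tool_rot: [3.14, 0.0, 1.836]
contact_force: [-0.1, -0.1, 0.8]
opening: 0.092
grip_force: 0.0
```

>>> jog_arm(
  plan=[
    [0, 0, 0, 0, -1],
    [0, 0, 0, 0, -1],
    [0, 0, 0, 0, -1],
    [0, 0, 0, 0, -1],
    [0, 0, 0, 0, -1],
    [0, 0, 0, 0, -1],
    [0, 0, 0, 0, -1],
    [0, 0, 0, 0, -1],
    [0, 0, 0, 0, -1],
    [0, 0, 0, 0, -1],
  ],
  squeeze=6,
)

```text
time: 17.35
tool_pos: [0.5884, 0.2171, 0.1423]
tool_rot: [3.141, -0.0, 1.835]
contact_force: [-1.0, -0.2, -0.9]
opening: 0.0178
grip_force: 6.0
```

>>> jog_arm(
  plan=[
    [-0.1, -0.03, 0, 0.05, -1],
    [-0.203, -0.074, 0, 0.1, -1],
    [-0.3, -0.12, 0, 0.15, -1],
    [-0.392, -0.179, 0, 0.2, -1],
    [-0.48, -0.243, 0, 0.25, -1],
    [-0.563, -0.312, 0, 0.3, -1],
    [-0.64, -0.39, 0, 0.35, -1],
    [-0.71, -0.47, 0, 0.4, -1],
    [-0.71, -0.47, 0, 0.4, -1],
    [-0.71, -0.47, 0, 0.4, -1],
  ],
)

```text
time: 18.35
tool_pos: [0.5319, 0.1791, 0.1423]
tool_rot: [3.142, 0.001, 2.461]
contact_force: [2.1, -1.8, -1.7]
opening: 0.0179
grip_force: 6.0
```

>>> jog_arm(
  plan=[
    [-0.065, -0.09, 0, 0.05, -1],
    [-0.121, -0.18, 0, 0.1, -1],
    [-0.17, -0.277, 0, 0.15, -1],
    [-0.212, -0.376, 0, 0.2, -1],
    [-0.245, -0.48, 0, 0.25, -1],
    [-0.271, -0.584, 0, 0.3, -1],
    [-0.287, -0.69, 0, 0.35, -1],
    [-0.297, -0.77, 0, 0.4, -1],
    [-0.297, -0.77, 0, 0.4, -1],
    [-0.297, -0.77, 0, 0.4, -1],
  ],
)

```text
time: 19.35
tool_pos: [0.5092, 0.118, 0.1424]
tool_rot: [3.141, 0.002, 3.09]
contact_force: [6.2, -1.3, -5.1]
opening: 0.0179
grip_force: 6.0
```

>>> jog_arm(
  plan=[
    [0, -0.03, 0, 0, -1],
    [0, -0.06, 0, 0, -1],
    [0, -0.06, 0, 0, -1],
    [0, -0.06, 0, 0, -1],
  ],
)

```text
time: 19.75
tool_pos: [0.5086, 0.1138, 0.1424]
tool_rot: [3.14, 0.002, 3.091]
contact_force: [5.8, 3.5, -4.5]
opening: 0.0176
grip_force: 6.0
```

>>> jog_arm(
  plan=[
    [0.02, -0.02, 0, 0, -1],
    [0.03, -0.03, 0, 0, -1],
    [0.03, -0.03, 0, 0, -1],
    [0.03, -0.03, 0, 0, -1],
  ],
)

```text
time: 20.15
tool_pos: [0.5087, 0.1135, 0.1423]
tool_rot: [3.137, -0.003, 3.091]
contact_force: [-2.3, 11.7, 0.5]
opening: 0.018
grip_force: 6.0
```

The stop is met: 11.7 N back and no further travel. I'll release and withdraw.

>>> jog_arm(
  plan=[
    [-0.02, 0.05, 0, 0, -0.3],
    [-0.02, 0.05, 0, 0, 0],
    [-0.02, 0.05, 0, 0, 0],
    [-0.02, 0.05, 0, 0, 0],
    [-0.02, 0.05, 0, 0, 0],
  ],
)

```text
time: 20.65
tool_pos: [0.5086, 0.1144, 0.1424]
tool_rot: [-3.142, -0.0, 3.092]
contact_force: [0.0, -0.2, -0.0]
opening: 0.0453
grip_force: 0.0
```

>>> jog_arm(
  plan=[
    [0, 0, 0.3, 0, 0],
    [0, 0, 0.7, 0, 0],
    [0, 0, 1, 0, 0],
    [0, 0, 1, 0, 0],
  ],
)

```text
time: 21.05
tool_pos: [0.5104, 0.1146, 0.2258]
tool_rot: [3.141, 0.007, 3.092]
contact_force: [0.9, 0.7, -0.5]
opening: 0.0458
grip_force: 0.0
```

>>> jog_arm(
  plan=[
    [-0.5, 0, 0.3, 0, 0],
    [-1, 0, 0.3, 0, 0],
    [-1, 0, 0.3, 0, 0],
    [-1, 0, 0.3, 0, 0],
  ],
)

```text
time: 21.45
tool_pos: [0.4282, 0.1146, 0.2461]
tool_rot: [3.142, 0.0, 3.092]
contact_force: [0.7, 0.8, 0.3]
opening: 0.0456
grip_force: 0.0
```

>>> jog_arm(
  plan=[
    [-0.5, 0.4, 0, 0, 0],
    [-0.6, 0.8, 0, 0, 0],
    [-0.6, 0.8, 0, 0, 0],
    [-0.6, 0.8, 0, 0, 0],
    [-0.6, 0.8, 0, 0, 0],
  ],
)

```text
time: 21.95
tool_pos: [0.3815, 0.1781, 0.2459]
tool_rot: [-3.141, -0.0, 3.092]
contact_force: [0.7, -0.3, -0.5]
opening: 0.0459
grip_force: 0.0
```

```bash
python3 -c "
from h import *
s=cams.read_camera('side');t=cams.read_camera('top');cs=cams.calibration('side')
print(proj(cs,[.5075,.1155,.172]),readout.observe()['contact_force'])
cv2.imwrite('pics/c8.png',np.hstack([cv2.resize(t[150:270,150:310],(400,300)),cv2.resize(s[120:240,190:350],(400,300),interpolation=cv2.INTER_CUBIC)]))"
```

```text
[230.25344615 158.83298742] [ 0.44630089  0.58111874 -0.73156834]
```

View pics/c8.png

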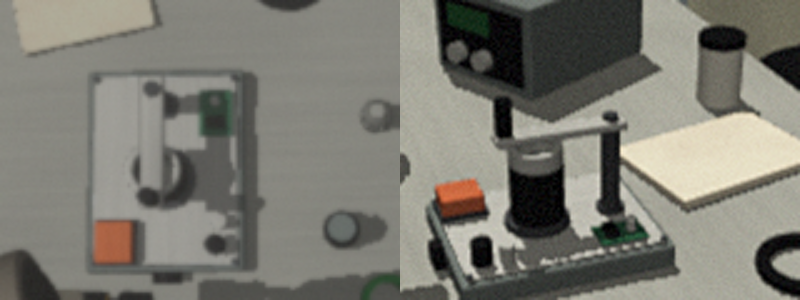

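The keeper lies along the unit's local -x over the seated sleeve, with its knob at top (150,196) in the crop, and the robot is clear.

```bash
python3 -c "
from h import *
print(ticket.hand_in())"
```

```text
the job is handed in; nothing more can be done
None
```

The sleeve is fully home on the shoulder, the keeper is swung over it to its stop, the robot is clear, and the job is handed in; the hand-in returned no verdict.

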